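# Clip the probe holder on the plating tank and set its gland nut to a sliding fit

## Task

Move the clip-on probe holder from the plain rinse tank to the plating tank (the taller one, with the metal anode sheet hung on its far wall): squeeze its sprung clamp open by the handles, seat it fully down on about the middle of the rim nearest the robot with the gland inside the tank, and let the clamp close on the wall. Then screw the gland nut down (clockwise) until it bottoms out, back it off a quarter turn so that a probe will just slide through, and finish still holding the nut there, gripped between the fingers, with the holder still seated, for the person who feeds the probe in. Leave the other things on the bench alone.

Things in the scene. Friction and masses are not known exactly. Their poses are not given: they have to be found in the camera images.
- probe_holder: Grey plastic clip-on probe holder, about 180 g, 118 mm long. Origin: underside of its saddle bar (x -6 to +20, 5 mm thick), over the middle of the wall it sits on; z up, y along the wall, x to the inside of the tank. Clamp handles at y = +34 mm, gland at x +28, y -38 mm. At the start clipped on the rinse tank's rim nearest the robot, gland inside.
- clamp_grip (a point): Where to squeeze the clamp: between its two upright handles, 20 mm wide, 6 mm under their tops, at x +2, y +34, z +70 mm in the holder's frame and with its axes; fingers close along x. Over the handles 48 mm when closed (x -32 to +16; the outer one leans out), 28 mm when squeezed to the stop (x -12 to +16, parallel). Needs 11 N rising to 15 N; grip with 25 to 35 N.
- clamp_open (a joint): Opening of the sprung jaw, rad: 0 closed on an 8 mm wall, 0.4 at its stop. Its rubber pad bears on the outside of the wall 8 to 22 mm below the rim with about 13 N; inside the wall hang a rigid apron plate (x +4 to +9 mm, 34 mm deep, 118 mm long) and the gland's guide tube (30 mm deep). Wide open, pad and apron are 20 mm apart (26 mm at the mouth).
- gland_nut: Black knurled gland nut on the gland, 34 mm diameter, 22 mm high, axis vertical, small grey rib on top. Origin: centre of its underside, at x +28, y -38, z +29 mm in the holder's frame when bottomed; turns with the nut. Right-hand thread, 4 mm pitch: clockwise from above screws it down. Turns at about 0.03 N m, then stops hard on its collar.
- nut_grip (a point): Point on the nut's axis at mid height, 11 mm above its underside: where to grip it from above, any yaw, with 10 to 20 N. The clamp's handles stand 62 mm from this axis.
- nut_turn (a joint): How far the nut is unscrewed from its bottomed position, rad: 0 bottomed, 1.57 backed off a quarter turn; grows counterclockwise seen from above. At the start between 2.3 and 3.9.
- plating_tank: Fixed off-white plastic plating tank, open on top, 120 (x) by 210 (y) by 160 mm high, wall 8 mm, with a perforated metal anode sheet hooked over the middle of its far (+x) wall, rising 6 mm above the rim. Origin at the centre of its underside, z up; its -x long wall is the one nearest the robot.
- plating_tank_rim (a point): Middle of the top edge of the plating tank's wall nearest the robot (middle of the wall's thickness), 160 mm above the bench; x points to the inside of the tank, y along the wall, z up. The seated holder's origin comes here with the same axes.
- rinse_tank: Fixed plain off-white plastic rinse tank, open on top, 120 (x) by 210 (y) by 140 mm high, wall 8 mm, empty. Origin at the centre of its underside.
- rinse_tank_rim (a point): Middle of the top edge of the rinse tank's wall nearest the robot, 140 mm above the bench; axes as for the plating tank.
- brightener: Bystander: white bottle, 56 mm diameter, 130 mm high, origin under its centre.
- lidded_pot: Bystander: off-white pot with lid, 124 by 134 by 164 mm high, origin under its centre.
- tank_lid: Bystander: loose off-white lid lying on the bench, 216 by 126 mm, 30 mm high with its handle, origin under its centre.
- ph_probe: Bystander: probe standing in its clear storage bottle on a round foot 80 mm in diameter, 200 mm high, origin under its centre.

How it is judged (in metres and radians):
On the way, in this order (a step that is already met when the one before it is completed fails the run):
1. the holder is seated on the middle of the plating tank's near rim, gland inside, the clamp closed on the wall and let go (x of probe_holder in the frame of plating_tank_rim between -0.004 and 0.004 m and y of probe_holder in the frame of plating_tank_rim between -0.04 and 0.04 m and z of probe_holder in the frame of plating_tank_rim between -0.003 and 0.004 m and angle between the y axis of probe_holder and the y axis of plating_tank_rim, either way round below 0.1 rad and angle between probe_holder's own z axis and vertical below 0.1 rad and x of nut_grip in the frame of plating_tank_rim above 0.01 m and value of joint clamp_open below 0.06 rad and contact force between the fingers and probe_holder below 0.3 N), for 0.2 s.
2. the gland nut is screwed down until it bottoms out (x of probe_holder in the frame of plating_tank_rim between -0.004 and 0.004 m and y of probe_holder in the frame of plating_tank_rim between -0.04 and 0.04 m and z of probe_holder in the frame of plating_tank_rim between -0.003 and 0.004 m and angle between the y axis of probe_holder and the y axis of plating_tank_rim, either way round below 0.1 rad and angle between probe_holder's own z axis and vertical below 0.1 rad and x of nut_grip in the frame of plating_tank_rim above 0.01 m and value of joint clamp_open below 0.06 rad and value of joint nut_turn below 0.08 rad), for 0.1 s.
At the end, for the whole second after the job is handed in: Holder on the plating tank's near rim: within 4 mm across and in height, 40 mm of the middle along it, 0.1 rad, gland inside, clamp closed (under 0.06 rad). Nut still, backed off 65 to 115 degrees (1.13 to 2.01 rad) from bottomed, and gripped by the fingers with more than 1.5 N (x of probe_holder in the frame of plating_tank_rim between -0.004 and 0.004 m and y of probe_holder in the frame of plating_tank_rim between -0.04 and 0.04 m and z of probe_holder in the frame of plating_tank_rim between -0.003 and 0.004 m and angle between the y axis of probe_holder and the y axis of plating_tank_rim, either way round below 0.1 rad and angle between probe_holder's own z axis and vertical below 0.1 rad and x of nut_grip in the frame of plating_tank_rim above 0.01 m and value of joint clamp_open below 0.06 rad and value of joint nut_turn between 1.13 and 2.01 rad and velocity of joint nut_turn between -0.1 and 0.1 rad/s and contact force between the fingers and gland_nut above 1.5 N); the arm keeps its last pose, push and grip.
It fails at once if a bystander is pushed more than 30 mm or tipped (distance of any of brightener, lidded_pot, tank_lid, ph_probe from where it was at the start of the episode above 0.03 m or angle between any of brightener, lidded_pot, tank_lid, ph_probe's own z axis and vertical above 0.5 rad).
It also fails if it takes over 67 s, if anything falls off the work surface, if the arm or the gripper's body presses on something with over 40 N, if the wrist force passes 120 N, or if a joint passes its speed limit or range.

## Robot

A 6-joint arm with a two-finger parallel gripper is mounted at the origin on the work surface. World frame = base frame: x ahead of the robot, y to its left, z up, the work surface at z = 0. Lengths are in m, angles in degrees, forces in N, time in s.
With the tool pointing down it reaches from about 0.375 to 0.9 m from the base axis. Payload 3.1 kg.
Tool frame: the origin (TCP) lies on the centre line of the jaws, within the pads' length; the fingertips stand 17 mm ahead of it and the grasp point (between the pads) lies 2 mm behind it; z points along the fingers, y is the line along which they close (so a half turn about z gives the same grasp; the last joint's range is limited). The gripper opens to 87 mm and grips with 3 to 60 N. Pads are 19 mm wide; open, the fingers measure 117 mm over their backs; the gripper's body (75 mm by 190 mm) begins 51 mm behind the grasp point.
Start: joints at [-76.862, 30.224, 82.088, -0, 67.689, -10.227], TCP at [0.248, -0.574, 0.24] pointing down, gripper open.
Joint ranges: [-176.69, 176.69], [-43.24, 126.21], [12.49, 139.97], [-82, 262], [0, 151.66], [-163.58, 163.58]. Speed limits (degrees/s): [159.86, 159.86, 180, 180, 180, 180].

## Interface

Orientations are given as a 3x3 rotation matrix whose columns are the frame's x, y, z axes.
In Python, from rig import bot, imaging, finder gives the robot as it stands. The module is installed in compiled form; this text tells all that it offers.
- The arm moves only by the tool play_rows, never from a script. Its argument "motion" is a list that holds one entry, the list of rows, each a list of 6 numbers: the shift along the tool's x, y, z in normalised numbers (1 is 1 m), then the turn, a rotation vector about the tool's x, y, z in normalised numbers (1 is 90 degrees). In form: [[[dx, dy, dz, wx, wy, wz], ...]]. A call has 1 to 8 rows; each row is the pose to reach, as a shift and turn from the pose commanded when the call began, along the tool's axes at that moment; what a row does not reach only later rows make up. A row lasts 1/12 s, in which the tool goes at most 41.7 mm and 7.16 degrees, less where a joint would pass 70% of its speed; a pose out of reach is approached as far as the arm can. A call with a gripper value outside its range is refused whole. "fingers" is the finger opening in m, from 0 to 0.087, set as the call begins (left out, the last holds). The fingers move at their own pace and stop on an object; the grip force is fixed at half the most. Time passes only in rows, so rows that repeat a pose let the fingers close. It gives the time, the measured TCP pose, the force, the opening and the grip force at its end, in the units of the state.
- bot.read_state(): the state, without advancing time (a new reading comes with each control period).
- imaging.capture(name): name is "scene" or "top" or "wrist"; returns a dict with "frame" (480x640x3 uint8, red, green, blue), "camera_matrix" (3x3 intrinsics, pixels), "R" (3x3) and "t" (3): a world point X has camera coordinates R X + t. Camera axes: x right, y down, z forward; pixel columns grow to the right and rows downward; lengths in m; the calibration is good to about 2 mm. The wrist camera is an equidistant fisheye: a pixel r from the principal point sees the ray r / f radians off the axis. A picture is of the moment at which its call begins. There is no depth.
- bot.hand_in(): hands the job in; it is judged then, once.
Trained networks look in the newest picture that a camera, given by its name, has taken for a name from the list of things; names that differ only in an ending like _2 or _b are one class to them, and where a whole thing is asked for, a point or a joint stands for the part that bears it (a point fixed in the world has none). Each returns a list of dicts, best first, with "confidence" (0 to 1); they miss things now and then, are a little off and sometimes report something else, mostly with a low value. They report only what shows in the picture. A call takes as long as a camera call.
- finder.recognise(camera, name): "at" ([x, y, z] in m, in world coordinates, good to about 4 mm: the middle of the surface that is visible of it).
- finder.outline_of(camera, name): "pixels" (480x640 bool, what is visible of it).
The state is a dict: "time_s": time; "joint_positions": joint angles; "qvel": joint speeds; "tau": joint torques, N m; "position": TCP position; "tcp_rot": TCP orientation; "force": force on the tool from outside, world axes, zero at the start; "moment": the same for the moment, N m; "opening": opening from 0.0 (shut) to 1.0 (fully open); "grasp_force": force on a finger pad.
Only numpy, scipy, OpenCV 4.12 (cv2) and the standard library are available. Lean on these libraries where they do the work, as an engineer would, in place of code of your own. Each camera call takes 0.05 s, during which the arm holds its last target. There are 200 camera calls.

## Working session

There is one attempt and no reset: what is moved stays moved. The work goes in short steps, Python scripts to look and compute and a tool call to move; the robot and the scene stay as the last step left them, time stands still between calls to the robot, and variables do not carry over. Pictures are saved under pics/ and viewed, at most 10 in all, crops included, and the job is handed in when it is done.

Besides the shell and the picture viewer there is one more tool, called after ">>>" as name(argument=value, ...) on one line, values as JSON. play_rows: Moves the arm, as the interface text tells. Its arguments: {"type":"object","properties":{"motion":{"type":"array"},"fingers":{"type":"number"}},"required":["motion"]}

```bash
mkdir -p pics; cat > h.py <<'E'
from rig import bot, imaging, finder
import numpy as np, cv2
def show(c,name,im=None):
    cv2.imwrite(f'pics/{name}.png',cv2.cvtColor(c['frame'] if im is None else im,cv2.COLOR_RGB2BGR))
def proj(c,X):
    p=c['R']@np.array(X)+c['t']; q=c['camera_matrix']@p; return q[:2]/q[2]
E
python3 - <<'E'
from h import *
s=bot.read_state(); print(s['time_s'],s['position'],np.round(s['tcp_rot'],3),s['force'],s['opening'])
for n in ['scene','top']:
    c=imaging.capture(n); show(c,n+'0'); print(n,c['camera_matrix'].round(1).tolist(),c['R'].round(3).tolist(),c['t'].round(3))
    for k in ['probe_holder','gland_nut','clamp_grip','plating_tank','rinse_tank','plating_tank_rim','rinse_tank_rim','nut_grip','brightener','lidded_pot','tank_lid','ph_probe']:
        try: print(k,[(np.round(d['at'],3).tolist(),round(d['confidence'],2)) for d in finder.recognise(n,k)][:3])
        except Exception as e: print(k,e)
E
```

```text
0.0 [ 0.24772232 -0.57304181  0.23857886] [[ 0.918  0.397 -0.001]
 [ 0.397 -0.918  0.002]
 [ 0.    -0.002 -1.   ]] [-0.67446777  0.32618937 -0.10115031] 0.9968594195850299
scene [[484.0, 0.0, 316.0], [0.0, 484.0, 232.0], [0.0, 0.0, 1.0]] [[0.812, 0.584, 0.007], [0.486, -0.669, -0.563], [-0.324, 0.46, -0.827]] [-0.47  -0.217  1.515]
probe_holder [([0.507, 0.152, 0.165], 0.78)]
gland_nut [([0.507, 0.098, 0.189], 0.66)]
clamp_grip [([0.506, 0.153, 0.158], 0.62)]
plating_tank [([0.492, -0.171, 0.098], 0.7)]
rinse_tank [([0.56, 0.171, 0.072], 0.83)]
plating_tank_rim [([0.492, -0.169, 0.092], 0.56)]
rinse_tank_rim [([0.558, 0.17, 0.079], 0.64)]
nut_grip [([0.518, 0.099, 0.19], 0.58), ([0.56, 0.169, 0.074], 0.23)]
brightener [([0.716, -0.002, 0.083], 0.71)]
lidded_pot [([0.766, 0.161, 0.138], 0.75), ([0.52, 0.103, 0.19], 0.47)]
tank_lid [([0.509, -0.45, 0.006], 0.88), ([0.493, -0.172, 0.098], 0.69)]
ph_probe [([0.532, 0.403, 0.046], 0.94), ([0.717, -0.002, 0.084], 0.57), ([0.506, 0.154, 0.164], 0.2)]
top [[605.8, 0.0, 321.5], [0.0, 605.8, 231.1], [0.0, 0.0, 1.0]] [[-0.001, -1.0, 0.001], [-0.986, 0.0, -0.165], [0.165, -0.001, -0.986]] [-0.021  0.625  1.54 ]
probe_holder [([0.499, 0.138, 0.144], 0.78), ([0.509, 0.098, 0.193], 0.33)]
gland_nut [([0.509, 0.097, 0.193], 0.62)]
clamp_grip [([0.499, 0.134, 0.142], 0.92)]
plating_tank [([0.509, -0.176, 0.01], 0.72)]
rinse_tank [([0.567, 0.179, 0.008], 0.76)]
plating_tank_rim [([0.508, -0.173, 0.006], 0.98)]
rinse_tank_rim [([0.567, 0.177, 0.008], 0.62)]
nut_grip [([0.51, 0.102, 0.195], 0.47)]
brightener [([0.692, 0.01, 0.093], 0.95)]
lidded_pot [([0.745, 0.196, 0.141], 0.68)]
tank_lid [([0.507, -0.177, 0.009], 0.62), ([0.494, -0.445, 0.009], 0.61), ([0.505, 0.1, 0.195], 0.38)]
ph_probe [([0.513, 0.396, 0.011], 0.84), ([0.565, 0.178, 0.006], 0.51)]
```

View pics/scene0.png

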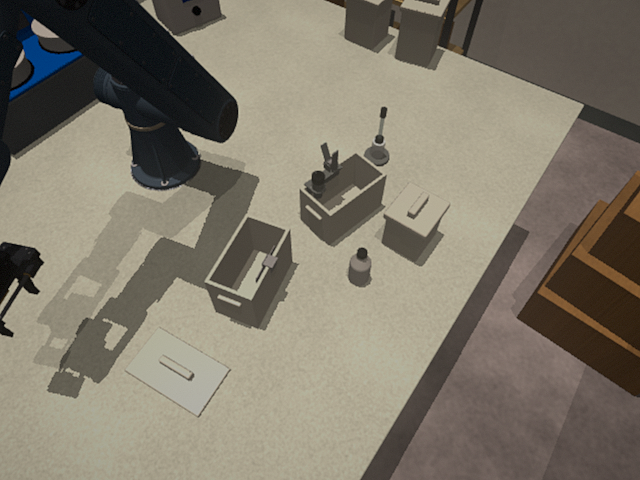

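View pics/top0.png

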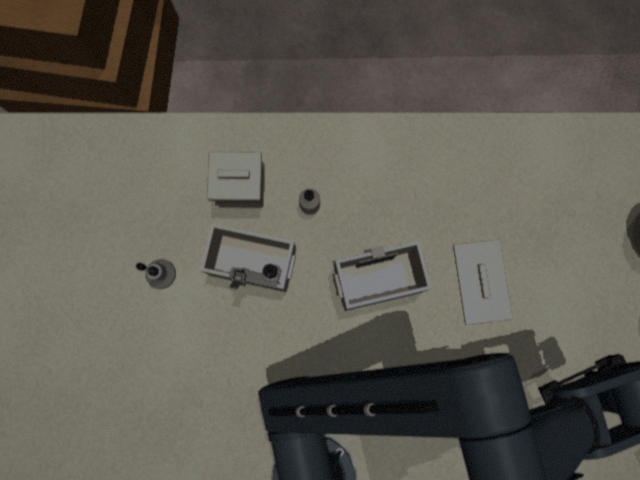

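The scene picture shows the plating tank at (250,270) with the anode at (268,262), and the rinse tank at (343,198) with the holder handles at (330,155) and the nut at (318,180). In the top picture the handles are at (238,275), the nut at (271,271) and the plating tank's near wall runs from (345,308) to (427,290). Next I'll go over the plating tank for wrist views.

The manual's scale: turns go in shares of 90 degrees. Converting my numbers, -50 degrees / 90 = -0.5556.

>>> play_rows(motion=[[[0.2, -0.18, -0.13, 0, 0, -0.5556], [0.2, -0.18, -0.13, 0, 0, -0.5556], [0.2, -0.18, -0.13, 0, 0, -0.5556], [0.2, -0.18, -0.13, 0, 0, -0.5556], [0.2, -0.18, -0.13, 0, 0, -0.5556], [0.2, -0.18, -0.13, 0, 0, -0.5556], [0.2, -0.18, -0.13, 0, 0, -0.5556], [0.2, -0.18, -0.13, 0, 0, -0.5556]]])

```text
time_s: 1.97
position: [0.3622, -0.3249, 0.3729]
tcp_rot: [[0.279, 0.96, 0.004], [0.96, -0.279, -0.002], [-0.0, 0.005, -1.0]]
force: [-0.2, 0.0, -0.7]
opening: 0.999
grasp_force: 0.0
```

```bash
cat >> h.py <<'E'
from scipy.spatial.transform import Rotation as Ro
def down(yaw):  # tool pointing down, tool y at world yaw (deg)
    a=np.radians(yaw); y=np.array([np.cos(a),np.sin(a),0]); z=np.array([0,0,-1.]); return np.c_[np.cross(y,z),y,z]
def delta(p,yaw):
    s=bot.read_state(); R=np.array(s['tcp_rot']); 
    d=R.T@(np.array(p)-s['position']); w=Ro.from_matrix(R.T@down(yaw)).as_rotvec(degrees=True)
    print('t',round(s['time_s'],2),'pos',np.round(s['position'],4),'yaw',np.degrees(np.arctan2(R[1,1],R[0,1])).round(2),'tilt',np.round(R[:,2],4),'F',np.round(s['force'],1),'open',round(s['opening']*.087,4),'g',round(s['grasp_force'],1),'q',np.round(s['joint_positions'],1).tolist())
    print('delta',d.round(4).tolist(),w.round(2).tolist())
def wproj(c,X):
    p=c['R']@np.array(X)+c['t']; th=np.arctan2(np.hypot(p[0],p[1]),p[2]); K=c['camera_matrix']
    f=K[0,0]*th/np.hypot(p[0],p[1]); return K[:2,2]+f*p[:2]
def ray(c,uv,fish):
    K=c['camera_matrix']; v=(np.array(uv,float)-K[:2,2])/K[0,0]
    if fish:
        r=np.hypot(*v); d=np.array([*(v/r*np.sin(r)),np.cos(r)])
    else: d=np.array([*v,1])
    return -c['R'].T@c['t'], c['R'].T@(d/np.linalg.norm(d))
E
python3 - <<'E'
from h import *
delta([0.40,-0.18,0.42],12.4)
E
```

```text
t 1.97 pos [ 0.3622 -0.3249  0.3729] yaw -16.18 tilt [ 0.0044 -0.0017 -1.    ] F [-0.2  0.  -0.7] open 0.0869 g 0.0 q [-55.2, 10.9, 90.6, 0.2, 78.2, -39.0]
delta [0.1497, -0.0039, -0.0471] [0.26, 0.09, -28.58]
```

Scaled: -28.5 degrees / 90 = -0.3167.

>>> play_rows(motion=[[[0.15, -0.004, -0.047, 0.0022, 0, -0.3167], [0.15, -0.004, -0.047, 0.0022, 0, -0.3167], [0.15, -0.004, -0.047, 0.0022, 0, -0.3167], [0.15, -0.004, -0.047, 0.0022, 0, -0.3167], [0.15, -0.004, -0.047, 0.0022, 0, -0.3167], [0.15, -0.004, -0.047, 0.0022, 0, -0.3167], [0.15, -0.004, -0.047, 0.0022, 0, -0.3167]]])

```text
time_s: 2.55
position: [0.3991, -0.1848, 0.4163]
tcp_rot: [[-0.204, 0.979, -0.004], [0.979, 0.204, -0.001], [0.0, -0.004, -1.0]]
force: [-0.1, -0.0, -0.2]
opening: 0.999
grasp_force: 0.0
```

```bash
python3 - <<'E'
from h import *
import pickle
c=imaging.capture('wrist'); show(c,'w1'); pickle.dump(c,open('w1.pkl','wb'))
print(c['camera_matrix'].tolist(),c['R'].round(4).tolist(),(-c['R'].T@c['t']).round(4))
t=imaging.capture('top'); pickle.dump(t,open('t1.pkl','wb'))
delta([0.45,0.15,0.42],-13.7)
E
```

```text
[[371.64829954431775, 0.0, 317.2229580767131], [0.0, 371.64829954431775, 244.15657301917258], [0.0, 0.0, 1.0]] [[0.9789, 0.2044, -0.0032], [0.1966, -0.9368, 0.2893], [0.0561, -0.2838, -0.9572]] [ 0.3845 -0.1067  0.5608]
t 2.65 pos [ 0.3989 -0.1854  0.4159] yaw 11.71 tilt [-4.6e-03  5.0e-04 -1.0e+00] F [-0.6 -0.5  0.3] open 0.087 g 0.0 q [-39.4, 4.9, 91.3, -0.1, 84.0, -51.1]
delta [0.318, 0.1181, -0.0042] [-0.27, -0.02, 25.41]
```

View pics/w1.png

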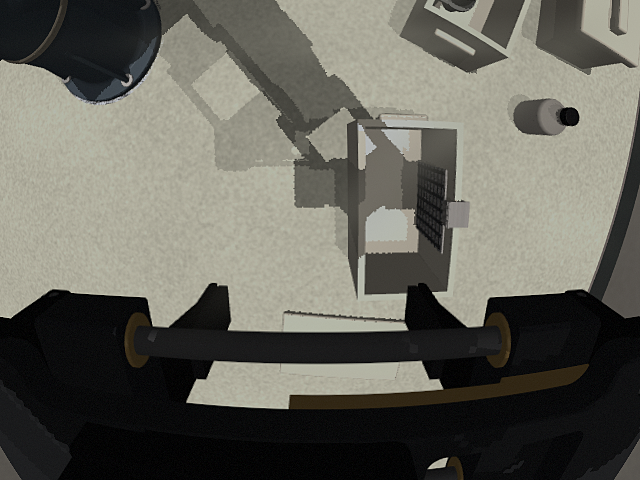

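The wrist picture shows the plating tank's rim corners at about (349,124), (463,122), (447,292) and (359,299), with the anode on the far wall at (440,210). Now on to the rinse tank.

Scaled: 25.4 degrees / 90 = 0.2822.

>>> play_rows(motion=[[[0.26, 0.09, 0.04, 0, 0, 0.2822], [0.26, 0.09, 0.04, 0, 0, 0.2822], [0.26, 0.09, 0.04, 0, 0, 0.2822], [0.26, 0.09, 0.04, 0, 0, 0.2822], [0.26, 0.09, 0.04, 0, 0, 0.2822], [0.26, 0.09, 0.04, 0, 0, 0.2822], [0.26, 0.09, 0.04, 0, 0, 0.2822], [0.26, 0.09, 0.04, 0, 0, 0.2822]]])

```text
time_s: 3.32
position: [0.4334, 0.092, 0.375]
tcp_rot: [[0.233, 0.973, -0.006], [0.973, -0.233, 0.003], [0.001, -0.007, -1.0]]
force: [-0.3, -0.2, -0.1]
opening: 0.994
grasp_force: 0.0
```

```bash
python3 - <<'E'
from h import *
import pickle
def corners(c,px,h,fish):
    P=[]
    for p in px:
        o,d=ray(c,p,fish); P.append(o+d*(h-o[2])/d[2])
    P=np.array(P); print(P.round(4).tolist(),'sides',np.linalg.norm(P-np.roll(P,-1,0),axis=1).round(4),'ctr',P.mean(0).round(4))
    for i,j in [(3,0),(2,1)]:
        v=P[j]-P[i]; print('yaw of y',np.degrees(np.arctan2(-v[0],v[1])).round(2))
c=pickle.load(open('w1.pkl','rb')); corners(c,[(349,124),(463,122),(447,292),(359,299)],.16,True)
c=imaging.capture('wrist'); show(c,'w2'); pickle.dump(c,open('w2.pkl','wb'))
for k in ['probe_holder','gland_nut','clamp_grip']: print(k,[(np.round(d['at'],3).tolist(),round(d['confidence'],2)) for d in finder.recognise('wrist',k)][:2])
delta([0.45,0.15,0.42],-13.7)
E
```

```text
[[0.4138, -0.0881, 0.16], [0.5378, -0.0531, 0.16], [0.5768, -0.253, 0.16], [0.4707, -0.2822, 0.16]] sides [0.1289 0.2036 0.1101 0.2024] ctr [ 0.4998 -0.1691  0.16  ]
yaw of y 16.35
yaw of y 11.05
probe_holder [([0.499, 0.139, 0.161], 0.85)]
gland_nut [([0.507, 0.103, 0.19], 0.72)]
clamp_grip [([0.498, 0.14, 0.156], 0.76)]
t 3.52 pos [0.434  0.0875 0.3759] yaw -13.6 tilt [-4.7e-03 -8.0e-04 -1.0e+00] F [ 0.1 -1.   0.6] open 0.0873 g 0.0 q [-3.1, 6.9, 95.2, -0.1, 78.2, 10.5]
delta [0.0644, 0.0007, -0.0442] [-0.25, 0.11, 0.1]
```

View pics/w2.png

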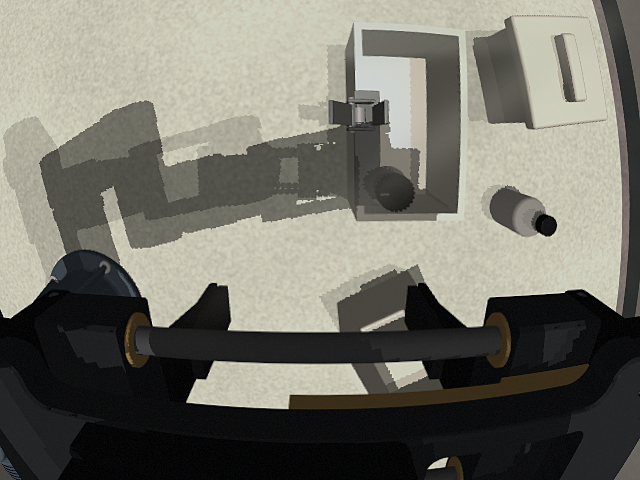

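The wrist picture shows the rinse tank's rim corners at about (352,25), (463,28), (460,217) and (355,217), the clamp handles at (340,112) and (379,112), and the nut at (392,188). I'll fit the tanks to image edges over several views.

```bash
cat > fit.py <<'E'
from h import *
import pickle
from scipy.optimize import least_squares
def rim(x,y,yaw,h):
    a=np.radians(yaw); R=np.array([[np.cos(a),-np.sin(a)],[np.sin(a),np.cos(a)]]); P=[]
    for L,W in [(.06,.105),(.052,.097)]:
        u=np.linspace(-1,1,60); o=np.ones(60)
        for s in (-1,1): P+= [np.c_[s*L*o,u*W],np.c_[u*L,s*W*o]]
    P=np.vstack(P)@R.T+[x,y]; return np.c_[P,h*np.ones(len(P))]
def dt(c):
    g=cv2.cvtColor(c['frame'],cv2.COLOR_RGB2GRAY); g=cv2.createCLAHE(3,(8,8)).apply(g)
    return cv2.distanceTransform(255-cv2.Canny(cv2.GaussianBlur(g,(3,3),0),40,110),cv2.DIST_L2,5)
def fit(views,p0):
    D=[(c,dt(c),fish) for c,fish in views]
    def res(p):
        out=[]
        for c,d,fish in D:
            uv=np.array([(wproj if fish else proj)(c,X) for X in rim(*p)]).astype(np.float32)
            out.append(np.minimum(cv2.remap(d,uv[:,:1],uv[:,1:],cv2.INTER_LINEAR,borderValue=20)[:,0],6)) 
        return np.concatenate(out)
    best=None
    for dx in (-.006,0,.006):
        for dy in (-.006,0,.006):
            for da in (-2,0,2):
                r=least_squares(res,np.array(p0)+[dx,dy,da,0],loss='soft_l1',x_scale=[.01,.01,3,.01],diff_step=1e-3)
                if best is None or r.cost<best.cost: best=r
    r=res(best.x); print(best.x.round(4),'cost',round(best.cost,1),'median px',[np.median(k).round(2) for k in np.split(r,len(D))]); return best.x
E
python3 - <<'E'
from fit import *
t=pickle.load(open('t1.pkl','rb'));w1=pickle.load(open('w1.pkl','rb'));w2=pickle.load(open('w2.pkl','rb'))
for nm,w,p0 in [('plating',w1,[.505,-.172,13,.16]),('rinse',w2,[.56,.175,-13.7,.14])]:
    print(nm)
    for v in ([(t,False)],[(w,True)],[(t,False),(w,True)]): x=fit(v,p0)
    a=np.radians(x[2]); print('rim pt',(x[:2]-.056*np.array([np.cos(a),np.sin(a)])).round(4))
    uv=[wproj(w,X) for X in rim(*x)]
    im=w['frame'].copy(); [cv2.circle(im,tuple(int(k) for k in np.round(p)),0,(255,0,0),-1) for p in uv]
    uv=np.array(uv); a,b=uv.min(0).astype(int)-25,uv.max(0).astype(int)+25; a=np.maximum(a,0)
    im=cv2.resize(im[a[1]:b[1],a[0]:b[0]],(390,590),interpolation=cv2.INTER_NEAREST); cv2.imwrite('pics/f_%s.png'%nm,im[:,:,::-1])
cv2.imwrite('pics/fits.png',np.hstack([cv2.imread('pics/f_plating.png'),cv2.imread('pics/f_rinse.png')]))
E
```

```text
plating
[ 0.4998 -0.1634 13.4397  0.1546] cost 411.6 median px [np.float32(0.75)]
[ 0.5036 -0.169  13.131   0.1597] cost 270.4 median px [np.float32(0.31)]
[ 0.5032 -0.1689 13.2484  0.1599] cost 816.8 median px [np.float32(1.03), np.float32(0.38)]
rim pt [ 0.4487 -0.1818]
rinse
[  0.5462   0.1556 -12.7933   0.1543] cost 227.9 median px [np.float32(0.75)]
[  0.5486   0.1682 -14.6469   0.157 ] cost 368.2 median px [np.float32(0.97)]
[  0.551    0.1635 -12.519    0.1401] cost 531.1 median px [np.float32(0.6), np.float32(0.44)]
rim pt [0.4963 0.1756]
```

View pics/fits.png

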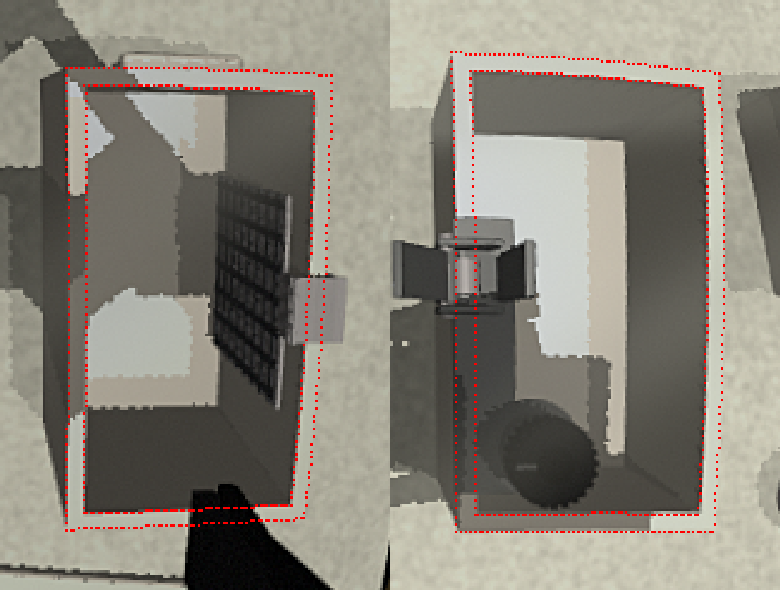

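Both rim fits lie on the rims, with heights 0.160 and 0.140 as stated. In the right crop the nut's top face centre is at (553,461), and the handles are at about (405,270) and (525,270). Next I'll find the holder's place along the wall.

```bash
python3 - <<'E'
from fit import *
t=pickle.load(open('t1.pkl','rb'));w=pickle.load(open('w2.pkl','rb'))
x=[.551,.1635,-12.519,.1401]; uv=np.array([wproj(w,X) for X in rim(*x)]); a,b=np.maximum(uv.min(0).astype(int)-25,0),uv.max(0).astype(int)+25
al=np.radians(x[2]); R=np.array([[np.cos(al),-np.sin(al),0],[np.sin(al),np.cos(al),0],[0,0,1]]); O=np.array([.4963,.1756,.14])
def un(p): return a+np.array(p)*(b-a)/[390,590]
def loc(uvp,z,c=w,f=True):
    o,d=ray(c,uvp,f); P=o+d*(z-o[2])/d[2]; return (R.T@(P-O)).round(4)
print('nut top',un((163,461)),loc(un((163,461)),.193))
for n,p in [('outer top',(12,268)),('inner top',(140,268)),('in-top-up',(140,241)),('in-top-dn',(140,297)),('out-up',(5,241)),('out-dn',(5,297))]: print(n,un(p).round(1),loc(un(p),.216))
c=imaging.capture('top')
for k in ['gland_nut','probe_holder']:
  for cam,C in [('wrist',imaging.capture('wrist')),('top',c)]:
    for d in finder.outline_of(cam,k)[:1]:
        v,u=np.nonzero(d['pixels']); print(k,cam,d['confidence'],u.min(),u.max(),v.min(),v.max(),'centroid',u.mean().round(1),v.mean().round(1), loc((u.mean(),v.mean()),.185,C,cam=='wrist'))
E
```

```text
nut top [396.12564103 192.21355932] [ 0.0281 -0.066   0.053 ]
outer top [333.  111.7] [-0.0288  0.0039  0.076 ]
inner top [386.5 111.7] [0.0146 0.0043 0.076 ]
in-top-up [386.5 100.5] [0.0147 0.0137 0.076 ]
in-top-dn [386.5 123.8] [ 0.0146 -0.0057  0.076 ]
out-up [330.1 100.5] [-0.031   0.0132  0.076 ]
out-dn [330.1 123.8] [-0.0313 -0.006   0.076 ]
gland_nut wrist 0.71 336 442 268 393 centroid 382.5 334.2 [ 0.0252 -0.222   0.045 ]
gland_nut top 0.31 201 295 224 275 centroid 235.4 246.2 [0.0662 0.0243 0.045 ]
probe_holder wrist 0.9 325 410 85 205 centroid 367.8 146.1 [ 0.006  -0.0305  0.045 ]
```

The holder sits 29.5 mm along -y from the rim middle; the nut and handles agree within 2 mm. The clamp grip is therefore at world (0.499, 0.180, 0.210).

```bash
python3 - <<'E'
from h import *
delta([0.4992,0.1796,0.26],-12.5)
E
```

```text
t 3.87 pos [0.4338 0.0877 0.3766] yaw -13.65 tilt [-0.0031  0.     -1.    ] F [ 1.  -0.1  0.4] open 0.0869 g 0.0 q [-3.1, 6.8, 95.2, -0.0, 78.2, 10.6]
delta [0.1048, 0.0422, 0.1164] [-0.17, 0.04, -1.15]
```

Scaled: -1.15 degrees / 90 = -0.0128.

>>> play_rows(motion=[[[0.026, 0.011, 0.029, -0.0011, 0, -0.0111], [0.053, 0.021, 0.058, -0.0011, 0, -0.0111], [0.079, 0.032, 0.087, -0.0011, 0, -0.0111], [0.105, 0.042, 0.116, -0.0017, 0, -0.0128], [0.105, 0.042, 0.116, -0.0017, 0, -0.0128], [0.105, 0.042, 0.116, -0.0017, 0, -0.0128], [0.105, 0.042, 0.116, -0.0017, 0, -0.0128]]])

```text
time_s: 4.45
position: [0.4987, 0.1805, 0.2606]
tcp_rot: [[0.215, 0.977, -0.001], [0.977, -0.215, -0.001], [-0.001, -0.001, -1.0]]
force: [0.1, 0.6, 0.3]
opening: 1.001
grasp_force: 0.0
```

```bash
python3 - <<'E'
from fit import *
c=imaging.capture('wrist'); show(c,'w3'); pickle.dump(c,open('w3.pkl','wb'))
delta([0.4992,0.1796,0.208],-12.5)
E
```

```text
t 4.5 pos [0.499  0.1803 0.2615] yaw -12.42 tilt [ 1.e-03 -5.e-04 -1.e+00] F [ 0.1 -0.4  0.8] open 0.0871 g 0.0 q [7.8, 21.4, 94.1, -0.0, 64.4, 20.2]
delta [-0.0006, 0.0003, 0.0535] [0.06, 0.01, 0.08]
```

View pics/w3.png

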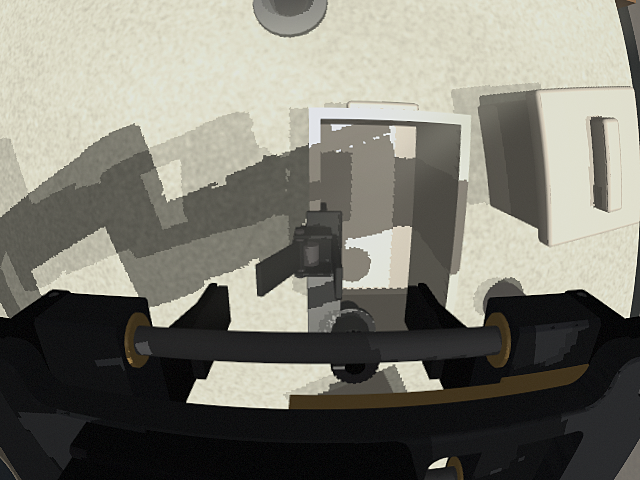

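The wrist picture shows the handles' tops at about (262,280) and (338,280) between the fingertips at (218,290) and (418,290), with the nut at (355,345). I'll check the predicted pixels of the handles and nut against this view.

```bash
python3 - <<'E'
from fit import *
w=pickle.load(open('w3.pkl','rb')); im=w['frame'].copy()
al=np.radians(-12.519); R=np.array([[np.cos(al),-np.sin(al),0],[np.sin(al),np.cos(al),0],[0,0,1]]); O=np.array([.4963,.1756,.14])
for P in [(-32,24,76),(-32,44,76),(16,24,76),(16,44,76),(2,34,70)]+[(28+17*np.cos(k),-38+17*np.sin(k),53) for k in np.linspace(0,6.2,24)]+[(x,y,5) for x in(-6,20) for y in (-59,59)]:
    X=O+R@((np.array(P)+[0,-29.5,0])/1000); u=wproj(w,X); cv2.circle(im,tuple(int(k) for k in np.round(u)),1,(255,0,0),-1)
im=im[180:400,220:440]; im=cv2.convertScaleAbs(im,alpha=1.6,beta=20); show(None,'ov3',cv2.resize(im,(590,590),interpolation=cv2.INTER_NEAREST))
E
```

```text
(no output)
```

View pics/ov3.png

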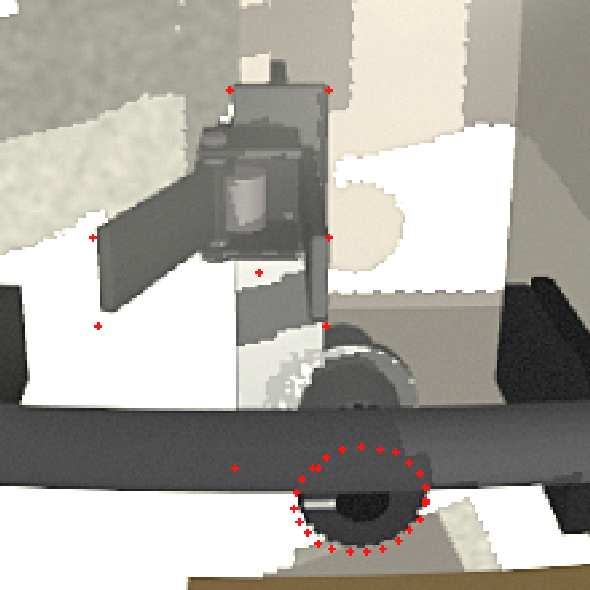

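The overlay matches to about 1.5 mm (the holder is that much further along +y). Descend and squeeze.

>>> play_rows(motion=[[[0.001, 0, 0.015, 0, 0, 0], [0.001, 0, 0.03, 0, 0, 0], [0.001, 0, 0.043, 0, 0, 0], [0.001, 0, 0.0535, 0, 0, 0], [0.001, 0, 0.0535, 0, 0, 0], [0.001, 0, 0.0535, 0, 0, 0]]])

```text
time_s: 5.0
position: [0.4992, 0.1811, 0.2084]
tcp_rot: [[0.216, 0.976, 0.001], [0.976, -0.216, -0.0], [0.0, 0.001, -1.0]]
force: [0.6, -0.5, 0.4]
opening: 0.998
grasp_force: 0.0
```

>>> play_rows(motion=[[[0, 0, 0, 0, 0, 0], [0, 0, 0, 0, 0, 0], [0, 0, 0, 0, 0, 0], [0, 0, 0, 0, 0, 0], [0, 0, 0, 0, 0, 0], [0, 0, 0, 0, 0, 0], [0, 0, 0, 0, 0, 0], [0, 0, 0, 0, 0, 0]]], fingers=0.015)

```text
time_s: 5.67
position: [0.4985, 0.1819, 0.2069]
tcp_rot: [[0.214, 0.977, -0.001], [0.977, -0.214, -0.001], [-0.001, -0.001, -1.0]]
force: [-2.8, 0.0, 4.0]
opening: 0.478
grasp_force: 11.4
```

>>> play_rows(motion=[[[0, 0, 0, 0, 0, 0], [0, 0, 0, 0, 0, 0], [0, 0, 0, 0, 0, 0], [0, 0, 0, 0, 0, 0], [0, 0, 0, 0, 0, 0], [0, 0, 0, 0, 0, 0]]])

```text
time_s: 6.17
position: [0.5012, 0.1814, 0.2078]
tcp_rot: [[0.214, 0.977, 0.004], [0.977, -0.214, -0.001], [-0.0, 0.005, -1.0]]
force: [0.4, -1.3, 4.6]
opening: 0.315
grasp_force: 30.0
```

>>> play_rows(motion=[[[0, 0, -0.002, 0, 0, 0], [0, 0, -0.005, 0, 0, 0], [0, 0, -0.009, 0, 0, 0], [0, 0, -0.014, 0, 0, 0], [0, 0, -0.02, 0, 0, 0], [0, 0, -0.026, 0, 0, 0], [0, 0, -0.032, 0, 0, 0], [0, 0, -0.038, 0, 0, 0]]])

```text
time_s: 6.83
position: [0.4987, 0.182, 0.2455]
tcp_rot: [[0.214, 0.977, -0.001], [0.977, -0.214, -0.0], [-0.001, -0.001, -1.0]]
force: [0.1, 0.7, -1.2]
opening: 0.317
grasp_force: 30.0
```

>>> play_rows(motion=[[[0, 0, -0.01, 0, 0, 0], [0, 0, -0.022, 0, 0, 0], [0, 0, -0.036, 0, 0, 0], [0, 0, -0.05, 0, 0, 0], [0, 0, -0.062, 0, 0, 0], [0, 0, -0.07, 0, 0, 0], [0, 0, -0.07, 0, 0, 0], [0, 0, -0.07, 0, 0, 0]]])

```text
time_s: 7.5
position: [0.4988, 0.182, 0.3152]
tcp_rot: [[0.214, 0.977, -0.0], [0.977, -0.214, -0.0], [-0.0, -0.0, -1.0]]
force: [-0.7, 0.3, -1.6]
opening: 0.318
grasp_force: 30.0
```

```bash
python3 - <<'E'
from fit import *
c=imaging.capture('wrist'); pickle.dump(c,open('w4.pkl','wb'))
s=bot.read_state(); Rt=np.array(s['tcp_rot']); im=c['frame'].copy()
# holder in tool: holder x = tool y, holder y = tool x, z=-tool z ; TCP at (2,34.7,67.8)
H=np.c_[Rt[:,1],Rt[:,0],-Rt[:,2]]
for P in [(-12,24,76),(-12,44,76),(16,24,76),(16,44,76)]+[(28+17*np.cos(k),-38+17*np.sin(k),53) for k in np.linspace(0,6.2,24)]+[(x,y,5) for x in(-6,20) for y in (-59,59)]:
    X=s['position']+H@((np.array(P)-[2,34.7,67.8])/1000); u=wproj(c,X); cv2.circle(im,tuple(int(k) for k in np.round(u)),1,(255,0,0),-1)
im=im[180:400,220:440]; im=cv2.convertScaleAbs(im,alpha=1.6,beta=20); show(None,'ov4',cv2.resize(im,(590,590),interpolation=cv2.INTER_NEAREST))
a=np.radians(13.2); O=np.array([.4487,-.1818,.16]); Rp=np.array([[np.cos(a),-np.sin(a),0],[np.sin(a),np.cos(a),0],[0,0,1]])
tgt=O+Rp@np.array([.002,.0347,.0678]); print(tgt)
delta(tgt+[0,0,.07],13.2)
E
```

```text
[ 0.44272338 -0.14756011  0.2278    ]
t 7.55 pos [0.4984 0.1819 0.3144] yaw -12.39 tilt [-2.e-03 -5.e-04 -1.e+00] F [-1.3 -1.  -1.7] open 0.0276 g 30.0 q [8.0, 18.1, 90.0, -0.0, 72.0, 20.4]
delta [-0.3337, 0.0163, 0.0169] [-0.12, 0.03, -25.59]
```

View pics/ov4.png

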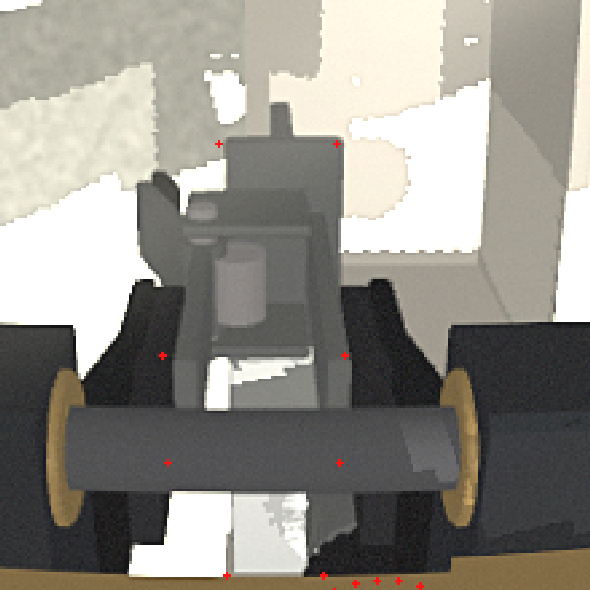

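The held holder matches the expected pose: saddle end at (283,140) in the crop, untilted, and about 1 mm to +x. Carry it over the plating tank.

Scaled: -15 degrees / 90 = -0.1667.

>>> play_rows(motion=[[[-0.01, 0, 0, 0, 0, -0.0111], [-0.028, 0.001, 0, 0, 0, -0.0333], [-0.05, 0.002, 0, 0, 0, -0.0556], [-0.074, 0.003, 0, 0, 0, -0.0778], [-0.098, 0.005, 0, 0, 0, -0.1], [-0.122, 0.006, 0, 0, 0, -0.1222], [-0.146, 0.007, 0, 0, 0, -0.1444], [-0.168, 0.008, 0, 0, 0, -0.1667]]])

```text
time_s: 8.22
position: [0.4695, 0.0151, 0.3138]
tcp_rot: [[-0.047, 0.999, -0.004], [0.999, 0.047, -0.0], [0.0, -0.004, -1.0]]
force: [-0.4, 0.7, -1.2]
opening: 0.314
grasp_force: 30.0
```

```bash
cat >> h.py <<'E'
a_=np.radians(13.2); Op=np.array([.4487,-.1818,.16]); Rp=np.array([[np.cos(a_),-np.sin(a_),0],[np.sin(a_),np.cos(a_),0],[0,0,1]])
E
python3 - <<'E'
from h import *
delta(Op+Rp@np.array([.0042,.0347,.1378]),13.2)
E
```

```text
t 8.22 pos [0.4695 0.0151 0.3138] yaw 2.71 tilt [-3.8e-03 -1.0e-04 -1.0e+00] F [-0.4  0.7 -1.2] open 0.0273 g 30.0 q [-11.8, 12.9, 97.8, -0.1, 69.5, -14.5]
delta [-0.1608, -0.0323, 0.0161] [-0.22, -0.03, -10.49]
```

Scaled: -10.4 degrees / 90 = -0.1156.

>>> play_rows(motion=[[[-0.024, -0.004, 0, -0.0011, 0, -0.0222], [-0.05, -0.009, 0, -0.0011, 0, -0.0444], [-0.076, -0.014, 0, -0.0011, 0, -0.0667], [-0.102, -0.02, 0, -0.0011, 0, -0.0889], [-0.125, -0.025, 0, -0.0022, 0, -0.1056], [-0.145, -0.029, 0, -0.0022, 0, -0.1156], [-0.155, -0.032, 0, -0.0022, 0, -0.1156], [-0.16, -0.032, 0.008, -0.0022, 0, -0.1156]]])

```text
time_s: 8.88
position: [0.4461, -0.1467, 0.3072]
tcp_rot: [[-0.223, 0.975, 0.004], [0.975, 0.223, -0.001], [-0.002, 0.003, -1.0]]
force: [1.1, 0.8, -1.8]
opening: 0.317
grasp_force: 30.0
```

>>> play_rows(motion=[[[0, 0, 0, 0, 0, 0], [0, 0, 0, 0, 0, 0], [0, 0, 0, 0, 0, 0]]])

```text
time_s: 9.13
position: [0.4459, -0.1439, 0.3065]
tcp_rot: [[-0.226, 0.974, 0.001], [0.974, 0.226, 0.001], [0.001, 0.002, -1.0]]
force: [0.6, -0.0, -0.7]
opening: 0.317
grasp_force: 30.0
```

```bash
python3 - <<'E'
from fit import *
c=imaging.capture('wrist'); pickle.dump(c,open('w5.pkl','wb')); delta(Op+Rp@np.array([.0042,.0347,.1078]),13.2)
x=fit([(c,True)],[.5032,-.1689,13.2,.16])
im=c['frame'].copy()
for X in rim(.5032,-.1689,13.2,.16): cv2.circle(im,tuple(int(k) for k in np.round(wproj(c,X))),0,(255,0,0),-1)
im=im[50:400,220:520]; im=cv2.convertScaleAbs(im,alpha=1.5,beta=10); show(None,'w5',cv2.resize(im,None,fx=1.7,fy=1.7,interpolation=cv2.INTER_NEAREST))
E
```

```text
t 9.18 pos [ 0.4461 -0.144   0.3067] yaw 13.09 tilt [ 2.e-03  8.e-04 -1.e+00] F [-0.6 -0.8 -1.5] open 0.0276 g 30.0 q [-31.7, 13.1, 98.7, 0.1, 68.1, -44.8]
delta [-0.0027, -0.0019, 0.0389] [0.12, -0.02, -0.11]
[ 0.5015 -0.1614 12.8515  0.1592] cost 795.3 median px [np.float32(1.0)]
```

View pics/w5.png

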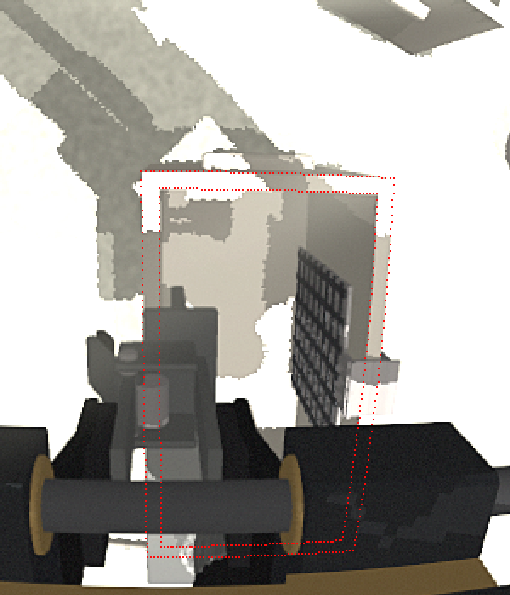

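The rim overlay lies on the picture's rim, and the saddle is over the near wall. Descend in steps, watching the force.

Scaled: -0.1 degrees / 90 = -0.0011.

>>> play_rows(motion=[[[-0.0027, -0.0019, 0.005, 0.0011, 0, -0.0011], [-0.0027, -0.0019, 0.012, 0.0011, 0, -0.0011], [-0.0027, -0.0019, 0.02, 0.0011, 0, -0.0011], [-0.0027, -0.0019, 0.028, 0.0011, 0, -0.0011], [-0.0027, -0.0019, 0.034, 0.0011, 0, -0.0011], [-0.0027, -0.0019, 0.039, 0.0011, 0, -0.0011], [-0.0027, -0.0019, 0.039, 0.0011, 0, -0.0011], [-0.0027, -0.0019, 0.039, 0.0011, 0, -0.0011]]])

```text
time_s: 9.85
position: [0.4448, -0.1482, 0.2675]
tcp_rot: [[-0.227, 0.974, 0.0], [0.974, 0.227, 0.0], [0.0, 0.0, -1.0]]
force: [0.0, -0.5, -1.1]
opening: 0.317
grasp_force: 30.0
```

>>> play_rows(motion=[[[0, 0, 0.004, 0, 0, 0], [0, 0, 0.008, 0, 0, 0], [0, 0, 0.012, 0, 0, 0], [0, 0, 0.016, 0, 0, 0], [0, 0, 0.019, 0, 0, 0], [0, 0, 0.02, 0, 0, 0], [0, 0, 0.02, 0, 0, 0]]])

```text
time_s: 10.43
position: [0.4447, -0.1481, 0.2476]
tcp_rot: [[-0.227, 0.974, 0.0], [0.974, 0.227, 0.0], [0.0, 0.0, -1.0]]
force: [-1.2, 0.8, -1.6]
opening: 0.318
grasp_force: 30.0
```

```bash
python3 - <<'E'
from h import *
delta(Op+Rp@np.array([.0042,.0347,.0678]),13.2)
E
```

```text
t 10.43 pos [ 0.4447 -0.1481  0.2476] yaw 13.11 tilt [ 1.e-04  1.e-04 -1.e+00] F [-1.2  0.8 -1.6] open 0.0277 g 30.0 q [-32.1, 17.6, 103.3, 0.0, 59.2, -45.2]
delta [0.001, 0.0004, 0.0198] [0.01, -0.01, -0.09]
```

No contact so far; go the rest of the way.

>>> play_rows(motion=[[[0.001, 0, 0.005, 0, 0, 0], [0.001, 0, 0.009, 0, 0, 0], [0.001, 0, 0.013, 0, 0, 0], [0.001, 0, 0.016, 0, 0, 0], [0.001, 0, 0.018, 0, 0, 0], [0.001, 0, 0.0185, 0, 0, 0], [0.001, 0, 0.0185, 0, 0, 0]]])

```text
time_s: 11.02
position: [0.4447, -0.1472, 0.2292]
tcp_rot: [[-0.227, 0.974, 0.0], [0.974, 0.227, -0.0], [-0.0, 0.0, -1.0]]
force: [-0.4, 0.3, -1.2]
opening: 0.315
grasp_force: 30.0
```

>>> play_rows(motion=[[[0, 0, 0.0005, 0, 0, 0], [0, 0, 0.001, 0, 0, 0], [0, 0, 0.0015, 0, 0, 0], [0, 0, 0.0015, 0, 0, 0]]])

```text
time_s: 11.35
position: [0.4447, -0.1473, 0.228]
tcp_rot: [[-0.227, 0.974, 0.001], [0.974, 0.227, -0.0], [-0.001, 0.001, -1.0]]
force: [0.2, 0.2, -1.5]
opening: 0.319
grasp_force: 30.0
```

>>> play_rows(motion=[[[0, 0, 0.0005, 0, 0, 0], [0, 0, 0.001, 0, 0, 0], [0, 0, 0.0015, 0, 0, 0], [0, 0, 0.002, 0, 0, 0], [0, 0, 0.002, 0, 0, 0]]])

```text
time_s: 11.77
position: [0.4449, -0.1473, 0.2277]
tcp_rot: [[-0.227, 0.974, 0.002], [0.974, 0.227, -0.001], [-0.001, 0.001, -1.0]]
force: [-3.8, 1.9, 11.2]
opening: 0.318
grasp_force: 30.0
```

Seated contact at the expected height. Ease the push, slide a little towards the wall, and release.

>>> play_rows(motion=[[[0, -0.001, -0.0008, 0, 0, 0], [0, -0.002, -0.0008, 0, 0, 0], [0, -0.002, -0.0008, 0, 0, 0]]])

```text
time_s: 12.02
position: [0.4441, -0.1477, 0.2278]
tcp_rot: [[-0.226, 0.974, 0.005], [0.974, 0.226, -0.001], [-0.002, 0.004, -1.0]]
force: [0.7, 3.0, 5.5]
opening: 0.319
grasp_force: 30.0
```

>>> play_rows(motion=[[[0, 0, 0, 0, 0, 0], [0, 0, 0, 0, 0, 0], [0, 0, 0, 0, 0, 0], [0, 0, 0, 0, 0, 0], [0, 0, 0, 0, 0, 0], [0, 0, 0, 0, 0, 0], [0, 0, 0, 0, 0, 0], [0, 0, 0, 0, 0, 0]]], fingers=0.087)

```text
time_s: 12.68
position: [0.4427, -0.1476, 0.2265]
tcp_rot: [[-0.227, 0.974, 0.001], [0.974, 0.227, 0.0], [0.0, 0.001, -1.0]]
force: [0.9, 0.3, -0.9]
opening: 0.837
grasp_force: 0.1
```

>>> play_rows(motion=[[[0, 0, -0.01, 0, 0, 0], [0, 0, -0.03, 0, 0, 0], [0, 0, -0.06, 0, 0, 0], [0, 0, -0.09, 0, 0, 0], [-0.01, 0, -0.11, 0, 0, 0], [-0.02, 0, -0.12, 0, 0, 0], [-0.02, 0, -0.12, 0, 0, 0]]])

```text
time_s: 13.27
position: [0.4499, -0.1695, 0.3501]
tcp_rot: [[-0.226, 0.974, 0.009], [0.974, 0.226, -0.006], [-0.008, 0.008, -1.0]]
force: [0.6, -0.1, 0.1]
opening: 1.0
grasp_force: 0.0
```

```bash
python3 - <<'E'
from fit import *
c=imaging.capture('wrist'); pickle.dump(c,open('w6.pkl','wb')); t=imaging.capture('top'); pickle.dump(t,open('t6.pkl','wb'))
delta(Op+Rp@np.array([.028,-.038,.10]),13.2)
def ov(c,im,pf):
  for P in [(-32,24,76),(-32,44,76),(16,24,76),(16,44,76)]+[(28+17*np.cos(k),-38+17*np.sin(k),53) for k in np.linspace(0,6.2,24)]+[(x,y,5) for x in(-6,20) for y in (-59,59)]:
    cv2.circle(im,tuple(int(k) for k in np.round(pf(c,Op+Rp@(np.array(P)/1000)))),0,(255,0,0),-1)
im=c['frame'].copy(); ov(c,im,wproj); im=cv2.resize(im[100:350,270:470],None,fx=2.3,fy=2.3,interpolation=cv2.INTER_NEAREST)
i2=t['frame'].copy(); ov(t,i2,proj); i2=cv2.resize(i2[235:320,330:435],None,fx=3,fy=3,interpolation=cv2.INTER_NEAREST)
o=np.zeros((575,800,3),np.uint8); o[:im.shape[0],:im.shape[1]]=im; o[:i2.shape[0],470:470+i2.shape[1]]=i2
show(None,'rel',cv2.convertScaleAbs(o,alpha=1.4,beta=10))
E
```

```text
t 13.37 pos [ 0.4474 -0.167   0.3467] yaw 13.08 tilt [ 1.9e-03 -2.0e-04 -1.0e+00] F [-0.9 -0.  -0.3] open 0.0872 g 0.0 q [-33.9, 11.5, 94.1, 0.1, 74.3, -47.0]
delta [-0.0526, 0.0259, 0.0868] [0.1, 0.04, -0.12]
```

View pics/rel.png

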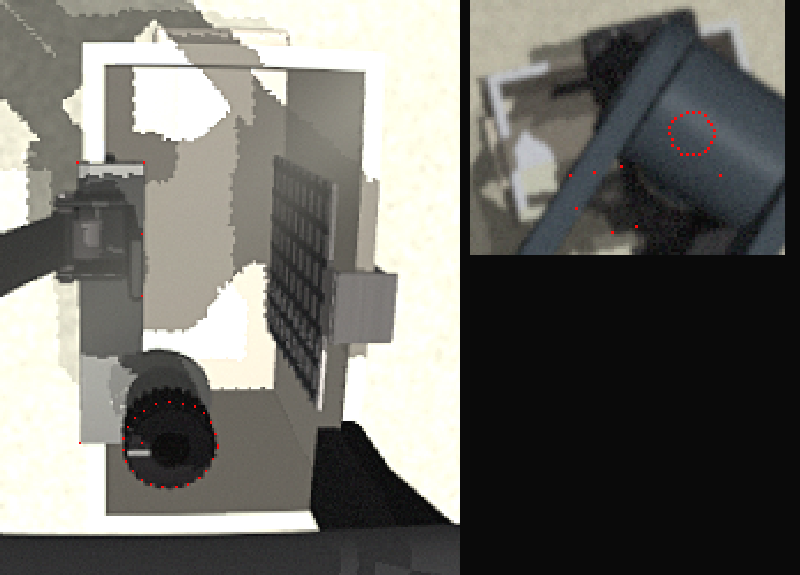

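The holder sits exactly as predicted on the plating rim: saddle, handle and nut outlines match the red points, and the clamp is closed on the wall. Next, turn to yaw 120° above the nut with a narrower opening.

Scaled: -56 degrees / 90 = -0.6222.

>>> play_rows(motion=[[[-0.02, 0.01, 0, 0.0011, 0, -0.0778], [-0.04, 0.02, 0.02, 0.0011, 0, -0.1556], [-0.052, 0.026, 0.04, 0.0011, 0, -0.2333], [-0.052, 0.026, 0.05, 0.0011, 0, -0.3111], [-0.052, 0.026, 0.05, 0.0011, 0, -0.3889], [-0.052, 0.026, 0.05, 0.0011, 0, -0.4667], [-0.052, 0.026, 0.05, 0.0011, 0, -0.5444], [-0.052, 0.026, 0.05, 0.0011, 0, -0.6222]]], fingers=0.055)

```text
time_s: 14.03
position: [0.4835, -0.2106, 0.2948]
tcp_rot: [[-0.936, 0.351, -0.004], [0.351, 0.936, 0.002], [0.004, 0.0, -1.0]]
force: [0.0, 0.4, 0.3]
opening: 0.64
grasp_force: 0.0
```

Scaled: -51 degrees / 90 = -0.5667.

>>> play_rows(motion=[[[0, 0, 0, 0, 0, -0.0778], [0, 0, 0, 0, 0, -0.1556], [0, 0, 0, 0, 0, -0.2333], [0, 0, 0, 0, 0, -0.3111], [0, 0, 0, 0, 0, -0.3889], [0, 0, 0, 0, 0, -0.4667], [0, 0, 0, 0, 0, -0.5444], [0, 0, 0, 0, 0, -0.5667]]])

```text
time_s: 14.7
position: [0.4835, -0.2106, 0.295]
tcp_rot: [[-0.862, -0.506, -0.003], [-0.506, 0.862, 0.001], [0.002, 0.003, -1.0]]
force: [0.3, -0.2, -0.2]
opening: 0.63
grasp_force: 0.0
```

>>> play_rows(motion=[[[0, 0, 0, 0, 0, 0], [0, 0, 0, 0, 0, 0], [0, 0, 0, 0, 0, 0]]])

```text
time_s: 14.95
position: [0.484, -0.2113, 0.2959]
tcp_rot: [[-0.865, -0.501, -0.002], [-0.501, 0.865, -0.0], [0.002, 0.001, -1.0]]
force: [-0.7, -0.6, 0.3]
opening: 0.633
grasp_force: 0.0
```

```bash
python3 - <<'E'
from h import *
delta(Op+Rp@np.array([.028,-.038,.043]),120)
E
```

```text
t 14.95 pos [ 0.484  -0.2113  0.2959] yaw 120.07 tilt [-1.8e-03 -2.0e-04 -1.0e+00] F [-0.7 -0.6  0.3] open 0.055 g 0.0 q [-35.7, 19.0, 91.8, -0.1, 69.3, -155.7]
delta [-0.0001, -0.0013, 0.0929] [0.04, -0.1, 0.07]
```

>>> play_rows(motion=[[[0, -0.001, 0.02, 0, 0, 0], [0, -0.001, 0.045, 0, 0, 0], [0, -0.001, 0.065, 0, 0, 0], [0, -0.001, 0.08, 0, 0, 0], [0, -0.001, 0.09, 0, 0, 0], [0, -0.001, 0.093, 0, 0, 0], [0, -0.001, 0.093, 0, 0, 0], [0, -0.001, 0.093, 0, 0, 0]]])

```text
time_s: 15.62
position: [0.4853, -0.2132, 0.2044]
tcp_rot: [[-0.865, -0.502, 0.001], [-0.502, 0.865, -0.002], [0.001, -0.002, -1.0]]
force: [0.0, -0.6, -0.2]
opening: 0.627
grasp_force: 0.0
```

>>> play_rows(motion=[[[0, 0, 0, 0, 0, 0], [0, 0, 0, 0, 0, 0], [0, 0, 0, 0, 0, 0], [0, 0, 0, 0, 0, 0], [0, 0, 0, 0, 0, 0], [0, 0, 0, 0, 0, 0], [0, 0, 0, 0, 0, 0]]], fingers=0.02)

```text
time_s: 16.2
position: [0.4853, -0.2134, 0.2043]
tcp_rot: [[-0.865, -0.502, 0.001], [-0.502, 0.865, -0.003], [0.001, -0.003, -1.0]]
force: [-0.4, -0.2, 2.2]
opening: 0.383
grasp_force: 30.0
```

```bash
python3 - <<'E'
from h import *
delta(Op+Rp@np.array([.028,-.038,.043]),120); print(bot.read_state()['moment'])
E
```

```text
t 16.2 pos [ 0.4853 -0.2134  0.2043] yaw 120.12 tilt [ 8.0e-04 -2.6e-03 -1.0e+00] F [-0.4 -0.2  2.2] open 0.0333 g 30.0 q [-35.8, 25.6, 97.9, -0.1, 56.3, -155.8]
delta [0.0001, 0.0012, 0.0013] [-0.15, -0.03, 0.12]
[ 0.05179264 -0.14429331 -0.02094651]
```

The nut is gripped at 33 mm and well centred. Turn clockwise, following the thread down.

Scaled: 56 degrees / 90 = 0.6222.

>>> play_rows(motion=[[[0, 0, 0.0001, 0, 0, 0.0778], [0, 0, 0.0002, 0, 0, 0.1556], [0, 0, 0.0003, 0, 0, 0.2333], [0, 0, 0.0003, 0, 0, 0.3111], [0, 0, 0.0004, 0, 0, 0.3889], [0, 0, 0.0005, 0, 0, 0.4667], [0, 0, 0.0006, 0, 0, 0.5444], [0, 0, 0.0006, 0, 0, 0.6222]]])

```text
time_s: 16.87
position: [0.4855, -0.2148, 0.2038]
tcp_rot: [[-0.897, 0.441, 0.001], [0.441, 0.897, -0.005], [-0.003, -0.004, -1.0]]
force: [-0.7, -4.2, 1.5]
opening: 0.381
grasp_force: 30.0
```

```bash
python3 - <<'E'
from h import *
delta(Op+Rp@np.array([.028,-.038,.043]),120); print(bot.read_state()['moment'])
E
```

```text
t 16.87 pos [ 0.4855 -0.2148  0.2038] yaw 63.81 tilt [ 0.0012 -0.0054 -1.    ] F [-0.7 -4.2  1.5] open 0.0332 g 30.0 q [-35.8, 25.7, 97.9, -0.3, 56.2, -99.5]
delta [0.0018, 0.0017, 0.0007] [-0.32, 0.06, -56.19]
[-0.71558969 -0.01183815  0.05862815]
```

Scaled: 56 degrees / 90 = 0.6222.

>>> play_rows(motion=[[[0, 0, 0.0001, 0, 0, 0.0778], [0, 0, 0.0002, 0, 0, 0.1556], [0, 0, 0.0003, 0, 0, 0.2333], [0, 0, 0.0003, 0, 0, 0.3111], [0, 0, 0.0004, 0, 0, 0.3889], [0, 0, 0.0005, 0, 0, 0.4667], [0, 0, 0.0006, 0, 0, 0.5444], [0, 0, 0.0006, 0, 0, 0.6222]]])

```text
time_s: 17.53
position: [0.4849, -0.2152, 0.2032]
tcp_rot: [[-0.136, 0.991, -0.0], [0.991, 0.136, -0.006], [-0.006, -0.001, -1.0]]
force: [-2.4, -5.8, 2.1]
opening: 0.381
grasp_force: 30.0
```

```bash
python3 - <<'E'
from h import *
delta(Op+Rp@np.array([.028,-.038,.043]),120); print(bot.read_state()['moment'])
E
```

```text
t 17.53 pos [ 0.4849 -0.2152  0.2032] yaw 7.83 tilt [-3.e-04 -6.e-03 -1.e+00] F [-2.4 -5.8  2.1] open 0.0332 g 30.0 q [-35.8, 25.7, 97.9, -0.3, 56.1, -43.5]
delta [0.0028, 0.0001, 0.0002] [-0.38, 0.16, -112.17]
[-0.90212709  0.40160339  0.04957815]
```

Side force shows the nut axis lies about 2 mm further to -y; correct that while turning on in smaller steps.

Scaled: 20 degrees / 90 = 0.2222.

>>> play_rows(motion=[[[-0.001, -0.0004, 0.0001, 0, 0, 0.0556], [-0.0018, -0.0008, 0.0002, 0, 0, 0.1111], [-0.0018, -0.0008, 0.0002, 0, 0, 0.1667], [-0.0018, -0.0008, 0.0003, 0, 0, 0.2222]]])

```text
time_s: 17.87
position: [0.4838, -0.2157, 0.2027]
tcp_rot: [[0.21, 0.978, -0.002], [0.978, -0.21, -0.003], [-0.003, -0.001, -1.0]]
force: [-1.2, -2.9, 3.0]
opening: 0.383
grasp_force: 30.0
```

```bash
cat > m.py <<'E'
from h import *
delta(Op+Rp@np.array([.028,-.038,.043]),13.2); print(bot.read_state()['moment'].round(3), np.round(bot.read_state()['tau'],2))
E
python3 m.py
```

```text
t 17.87 pos [ 0.4838 -0.2157  0.2027] yaw -12.1 tilt [-0.0016 -0.0031 -1.    ] F [-1.2 -2.9  3. ] open 0.0333 g 30.0 q [-36.0, 25.8, 98.0, -0.2, 56.2, -23.8]
delta [0.0034, 0.0001, -0.0003] [-0.09, 0.18, -25.3]
[-0.386  0.456  0.024] [  1.62 -35.74 -13.89   0.88  -0.14  -0.66]
```

Scaled: 20 degrees / 90 = 0.2222.

>>> play_rows(motion=[[[0, 0, 0.0001, 0, 0, 0.0556], [0, 0, 0.0001, 0, 0, 0.1111], [0, 0, 0.0002, 0, 0, 0.1667], [0, 0, 0.0002, 0, 0, 0.2222]]])

```text
time_s: 18.2
position: [0.4835, -0.2154, 0.2024]
tcp_rot: [[0.531, 0.847, -0.002], [0.847, -0.531, -0.002], [-0.003, -0.001, -1.0]]
force: [-2.2, -1.9, 3.8]
opening: 0.382
grasp_force: 30.0
```

```bash
python3 m.py
```

```text
t 18.2 pos [ 0.4835 -0.2154  0.2024] yaw -32.09 tilt [-0.0025 -0.0025 -1.    ] F [-2.2 -1.9  3.8] open 0.0332 g 30.0 q [-36.0, 25.8, 98.0, -0.2, 56.2, -3.8]
delta [0.0032, -0.0006, -0.0006] [-0.12, 0.17, -45.29]
[-0.242  0.578  0.034] [  1.59 -35.75 -14.2    0.85  -0.36  -0.66]
```

Scaled: 15 degrees / 90 = 0.1667.

>>> play_rows(motion=[[[0, 0, 0.0001, 0, 0, 0.0556], [0, 0, 0.0002, 0, 0, 0.1111], [0, 0, 0.0002, 0, 0, 0.1667], [0, 0, 0.0002, 0, 0, 0.1667]]])

```text
time_s: 18.53
position: [0.4834, -0.215, 0.2022]
tcp_rot: [[0.731, 0.683, -0.003], [0.683, -0.731, -0.002], [-0.003, -0.001, -1.0]]
force: [-3.4, -1.7, 3.3]
opening: 0.385
grasp_force: 30.0
```

```bash
python3 m.py
```

```text
t 18.53 pos [ 0.4834 -0.215   0.2022] yaw -46.96 tilt [-0.0025 -0.0016 -1.    ] F [-3.4 -1.7  3.3] open 0.0335 g 30.0 q [-36.0, 25.8, 98.0, -0.2, 56.2, 11.1]
delta [0.0027, -0.0011, -0.0008] [-0.12, 0.14, -60.16]
[-0.176  0.654 -0.038] [  1.51 -35.52 -14.42   0.76  -0.55   0.47]
```

Scaled: 15 degrees / 90 = 0.1667.

>>> play_rows(motion=[[[0, 0, 0.0001, 0, 0, 0.0556], [0, 0, 0.0002, 0, 0, 0.1111], [0, 0, 0.0002, 0, 0, 0.1667], [0, 0, 0.0002, 0, 0, 0.1667]]])

```text
time_s: 18.87
position: [0.4833, -0.2147, 0.2019]
tcp_rot: [[0.881, 0.473, -0.003], [0.473, -0.881, -0.001], [-0.003, -0.0, -1.0]]
force: [-4.0, -1.8, 4.8]
opening: 0.384
grasp_force: 30.0
```

```bash
python3 m.py
```

```text
t 18.87 pos [ 0.4833 -0.2147  0.2019] yaw -61.78 tilt [-0.0028 -0.0012 -1.    ] F [-4.  -1.8  4.8] open 0.0334 g 30.0 q [-36.0, 25.8, 98.1, -0.2, 56.2, 25.9]
delta [0.0023, -0.0014, -0.0011] [-0.13, 0.14, -74.98]
[-0.037  0.762  0.206] [  1.29 -35.24 -14.82   0.9   -0.84   0.68]
```

Scaled: 6 degrees / 90 = 0.0667.

>>> play_rows(motion=[[[0, 0, 0, 0, 0, 0.0333], [0, 0, 0, 0, 0, 0.0667], [0, 0, 0, 0, 0, 0.0667]]])

```text
time_s: 19.12
position: [0.4842, -0.2142, 0.2018]
tcp_rot: [[0.925, 0.38, -0.001], [0.38, -0.925, -0.001], [-0.001, 0.0, -1.0]]
force: [-2.3, 0.6, 3.0]
opening: 0.384
grasp_force: 30.0
```

```bash
python3 m.py
```

```text
t 19.12 pos [ 0.4842 -0.2142  0.2018] yaw -67.67 tilt [-7.e-04 -7.e-04 -1.e+00] F [-2.3  0.6  3. ] open 0.0334 g 30.0 q [-35.9, 25.8, 98.1, -0.1, 56.1, 31.8]
delta [0.0011, -0.0015, -0.0012] [-0.02, 0.06, -80.87]
[0.149 0.324 0.332] [ -0.34 -35.71 -14.75   0.31  -0.54   0.57]
```

Scaled: 4 degrees / 90 = 0.0444.

>>> play_rows(motion=[[[0, 0, 0, 0, 0, 0.0222], [0, 0, 0, 0, 0, 0.0444], [0, 0, 0, 0, 0, 0.0444]]])

```text
time_s: 19.37
position: [0.4847, -0.2141, 0.2019]
tcp_rot: [[0.949, 0.315, 0.0], [0.315, -0.949, -0.001], [0.0, 0.001, -1.0]]
force: [-0.7, 1.6, 4.4]
opening: 0.381
grasp_force: 30.0
```

```bash
python3 m.py
```

```text
t 19.37 pos [ 0.4847 -0.2141  0.2019] yaw -71.62 tilt [ 3.e-04 -7.e-04 -1.e+00] F [-0.7  1.6  4.4] open 0.0331 g 30.0 q [-35.9, 25.8, 98.0, -0.0, 56.1, 35.7]
delta [0.0005, -0.0016, -0.0011] [0.04, 0.03, -84.82]
[0.432 0.014 0.632] [-1.720e+00 -3.548e+01 -1.444e+01 -3.000e-02 -4.400e-01  8.100e-01]
```

Scaled: 4 degrees / 90 = 0.0444.

>>> play_rows(motion=[[[0, 0, 0, 0, 0, 0.0222], [0, 0, 0, 0, 0, 0.0444], [0, 0, 0, 0, 0, 0.0444], [0, 0, 0, 0, 0, 0.0444]]])

```text
time_s: 19.7
position: [0.4851, -0.2141, 0.2019]
tcp_rot: [[0.969, 0.247, 0.002], [0.247, -0.969, -0.0], [0.001, 0.001, -1.0]]
force: [1.6, 3.6, 4.5]
opening: 0.379
grasp_force: 30.0
```

```bash
python3 m.py
```

```text
t 19.7 pos [ 0.4851 -0.2141  0.2019] yaw -75.72 tilt [ 1.5e-03 -4.0e-04 -1.0e+00] F [1.6 3.6 4.5] open 0.033 g 30.0 q [-35.9, 25.9, 98.0, 0.0, 56.1, 39.8]
delta [-0.0001, -0.0018, -0.0011] [0.1, -0.03, -88.92]
[ 0.748 -0.389  0.387] [ -2.85 -35.45 -13.98  -0.87  -0.22   0.4 ]
```

The moment peaked at 0.63 N m and then the pads slipped, so the nut has bottomed. Release the windup, re-grip and test again.

>>> play_rows(motion=[[[0, 0, 0, 0, 0, 0], [0, 0, 0, 0, 0, 0], [0, 0, 0, 0, 0, 0], [0, 0, 0, 0, 0, 0]]], fingers=0.05)

```text
time_s: 20.03
position: [0.484, -0.2152, 0.2014]
tcp_rot: [[0.97, 0.244, -0.001], [0.244, -0.97, -0.002], [-0.001, 0.001, -1.0]]
force: [0.1, -0.3, -0.5]
opening: 0.549
grasp_force: 0.0
```

```bash
python3 m.py
```

```text
t 20.03 pos [ 0.484  -0.2152  0.2014] yaw -75.89 tilt [-0.0011 -0.0016 -1.    ] F [ 0.1 -0.3 -0.5] open 0.0477 g 0.0 q [-36.0, 25.9, 98.0, -0.1, 56.1, 40.0]
delta [0.0013, -0.0026, -0.0016] [-0.01, 0.12, -89.09]
[-0.015  0.02  -0.045] [ 6.000e-02 -3.742e+01 -1.456e+01  6.000e-02 -2.000e-02 -0.000e+00]
```

>>> play_rows(motion=[[[0, 0, 0, 0, 0, 0], [0, 0, 0, 0, 0, 0], [0, 0, 0, 0, 0, 0], [0, 0, 0, 0, 0, 0], [0, 0, 0, 0, 0, 0], [0, 0, 0, 0, 0, 0]]], fingers=0.02)

```text
time_s: 20.53
position: [0.4841, -0.2144, 0.2017]
tcp_rot: [[0.97, 0.244, -0.001], [0.244, -0.97, -0.001], [-0.001, 0.0, -1.0]]
force: [-0.6, 2.4, 0.5]
opening: 0.382
grasp_force: 30.0
```

```bash
python3 m.py
```

```text
t 20.53 pos [ 0.4841 -0.2144  0.2017] yaw -75.89 tilt [-9.e-04 -6.e-04 -1.e+00] F [-0.6  2.4  0.5] open 0.0333 g 30.0 q [-36.0, 25.9, 98.1, -0.1, 56.1, 40.0]
delta [0.001, -0.0018, -0.0013] [-0.03, 0.06, -89.09]
[0.263 0.058 0.023] [-7.200e-01 -3.722e+01 -1.519e+01 -2.300e-01 -3.700e-01 -2.000e-02]
```

Scaled: 6 degrees / 90 = 0.0667.

>>> play_rows(motion=[[[0, 0, 0, 0, 0, 0.0333], [0, 0, 0, 0, 0, 0.0667], [0, 0, 0, 0, 0, 0.0667], [0, 0, 0, 0, 0, 0.0667]]])

```text
time_s: 20.87
position: [0.4835, -0.2145, 0.2016]
tcp_rot: [[0.99, 0.143, -0.002], [0.143, -0.99, -0.001], [-0.002, 0.001, -1.0]]
force: [-2.3, 1.0, 1.1]
opening: 0.381
grasp_force: 30.0
```

```bash
python3 m.py
```

```text
t 20.87 pos [ 0.4835 -0.2145  0.2016] yaw -81.76 tilt [-2.4e-03 -9.0e-04 -1.0e+00] F [-2.3  1.   1.1] open 0.0332 g 30.0 q [-36.0, 25.8, 98.1, -0.1, 56.2, 45.9]
delta [0.0014, -0.0019, -0.0014] [-0.09, 0.14, -94.96]
[0.221 0.417 0.247] [ -0.18 -37.03 -15.92   0.33  -0.83   0.26]
```

Scaled: 6 degrees / 90 = 0.0667.

>>> play_rows(motion=[[[0, 0, 0, 0, 0, 0.0333], [0, 0, 0, 0, 0, 0.0667], [0, 0, 0, 0, 0, 0.0667], [0, 0, 0, 0, 0, 0.0667]]])

```text
time_s: 21.2
position: [0.4843, -0.2144, 0.2017]
tcp_rot: [[0.999, 0.039, -0.0], [0.039, -0.999, -0.001], [-0.0, 0.001, -1.0]]
force: [-0.5, 2.8, -0.1]
opening: 0.381
grasp_force: 30.0
```

```bash
python3 m.py
```

```text
t 21.2 pos [ 0.4843 -0.2144  0.2017] yaw -87.76 tilt [-4.e-04 -7.e-04 -1.e+00] F [-0.5  2.8 -0.1] open 0.0332 g 30.0 q [-35.9, 25.9, 98.0, -0.1, 56.1, 51.8]
delta [0.0004, -0.002, -0.0013] [0.01, 0.05, -100.96]
[0.49  0.161 0.265] [ -1.38 -37.36 -15.57  -0.21  -0.58   0.35]
```

Scaled: 6 degrees / 90 = 0.0667.

>>> play_rows(motion=[[[0, 0, 0, 0, 0, 0.0333], [0, 0, 0, 0, 0, 0.0667], [0, 0, 0, 0, 0, 0.0667], [0, 0, 0, 0, 0, 0.0667]]])

```text
time_s: 21.53
position: [0.4844, -0.2145, 0.2017]
tcp_rot: [[0.998, -0.066, -0.0], [-0.066, -0.998, -0.001], [-0.0, 0.001, -1.0]]
force: [-1.1, 2.9, 1.0]
opening: 0.383
grasp_force: 30.0
```

```bash
python3 m.py
```

```text
t 21.53 pos [ 0.4844 -0.2145  0.2017] yaw -93.78 tilt [-2.e-04 -7.e-04 -1.e+00] F [-1.1  2.9  1. ] open 0.0333 g 30.0 q [-36.0, 25.9, 98.0, -0.1, 56.1, 57.9]
delta [0.0001, -0.0021, -0.0013] [0.02, 0.05, -106.98]
[0.525 0.077 0.197] [ -1.48 -37.29 -15.59  -0.38  -0.6    0.22]
```

Repeated slipping at 0.2–0.3 N m (against about 0.03 while running) at constant height confirms the nut is bottomed. Now back off 92° (2° of windup).

Scaled: -47 degrees / 90 = -0.5222.

>>> play_rows(motion=[[[0, 0, -0.0001, 0, 0, -0.0556], [0, 0, -0.0001, 0, 0, -0.1222], [0, 0, -0.0002, 0, 0, -0.1889], [0, 0, -0.0003, 0, 0, -0.2556], [0, 0, -0.0003, 0, 0, -0.3222], [0, 0, -0.0004, 0, 0, -0.3889], [0, 0, -0.0005, 0, 0, -0.4556], [0, 0, -0.0005, 0, 0, -0.5222]]])

```text
time_s: 22.2
position: [0.4842, -0.2141, 0.2022]
tcp_rot: [[0.726, 0.687, -0.0], [0.687, -0.726, 0.0], [-0.0, -0.001, -1.0]]
force: [-0.7, 4.4, 1.7]
opening: 0.382
grasp_force: 30.0
```

```bash
python3 m.py
```

```text
t 22.2 pos [ 0.4842 -0.2141  0.2022] yaw -46.57 tilt [-4.e-04  3.e-04 -1.e+00] F [-0.7  4.4  1.7] open 0.0333 g 30.0 q [-36.0, 25.8, 98.0, 0.0, 56.2, 10.6]
delta [0.0015, -0.001, -0.0008] [-0.03, -0.01, -59.77]
[ 0.654 -0.012 -0.03 ] [ -1.72 -36.87 -15.78  -0.66  -0.73   0.8 ]
```

Scaled: -45 degrees / 90 = -0.5.

>>> play_rows(motion=[[[0, 0, -0.0001, 0, 0, -0.0667], [0, 0, -0.0001, 0, 0, -0.1333], [0, 0, -0.0002, 0, 0, -0.2], [0, 0, -0.0003, 0, 0, -0.2667], [0, 0, -0.0003, 0, 0, -0.3333], [0, 0, -0.0004, 0, 0, -0.4], [0, 0, -0.0005, 0, 0, -0.4556], [0, 0, -0.0005, 0, 0, -0.5]]])

```text
time_s: 22.87
position: [0.484, -0.2139, 0.2027]
tcp_rot: [[0.028, 1.0, -0.001], [1.0, -0.028, 0.001], [0.001, -0.001, -1.0]]
force: [-0.7, 4.2, 0.6]
opening: 0.383
grasp_force: 30.0
```

>>> play_rows(motion=[[[0, 0, 0, 0, 0, 0], [0, 0, 0, 0, 0, 0], [0, 0, 0, 0, 0, 0], [0, 0, 0, 0, 0, 0]]])

```text
time_s: 23.2
position: [0.4839, -0.214, 0.2027]
tcp_rot: [[0.034, 0.999, -0.001], [0.999, -0.034, 0.0], [0.0, -0.001, -1.0]]
force: [-1.1, 5.7, 2.3]
opening: 0.385
grasp_force: 30.0
```

```bash
python3 m.py
```

```text
t 23.2 pos [ 0.4839 -0.214   0.2027] yaw -1.98 tilt [-1.2e-03  4.0e-04 -1.0e+00] F [-1.1  5.7  2.3] open 0.0335 g 30.0 q [-35.9, 25.8, 98.0, -0.0, 56.3, -34.0]
delta [0.0016, 0.0006, -0.0003] [-0.07, -0.03, -15.18]
[ 0.869  0.043 -0.033] [-2.250e+00 -3.648e+01 -1.636e+01 -8.500e-01 -1.050e+00  2.000e-02]
```

Running torque only on the way back, so there was no slip. Relieve the side force and check the holder's pose from the wrist picture.

>>> play_rows(motion=[[[0.0005, 0, 0, 0, 0, 0], [0.001, 0, 0, 0, 0, 0], [0.0013, 0, 0, 0, 0, 0], [0.0013, 0, 0, 0, 0, 0]]])

```text
time_s: 23.53
position: [0.4841, -0.2138, 0.2026]
tcp_rot: [[0.033, 0.999, -0.001], [0.999, -0.033, -0.002], [-0.002, -0.001, -1.0]]
force: [-2.9, 2.5, 0.1]
opening: 0.379
grasp_force: 30.0
```

```bash
python3 m.py; python3 - <<'E'
from fit import *
w6=pickle.load(open('w6.pkl','rb')); c=imaging.capture('wrist'); pickle.dump(c,open('w7.pkl','wb'))
for k in ['probe_holder','gland_nut']: print(k,[(np.round(Rp.T@(np.array(d['at'])-Op),4).tolist(),round(d['confidence'],2)) for d in finder.recognise('wrist',k)][:2])
u=np.linspace(0,1,30)[:,None]
seg=lambda a,b:np.array(a)+(np.array(b)-np.array(a))*u
M=np.vstack([seg((16,24,76),(16,44,76)),seg((-6,59,5),(20,59,5)),seg((-6,50,5),(-6,59,5)),seg((20,46,5),(20,59,5)),seg((16,44,76),(16,44,40)),seg((-32,24,76),(-32,44,76))])/1000
for nm,c in [('released',w6),('now',c)]:
    d=dt(c); best=[]
    for dx in np.arange(-8,8.1,1):
        for dy in np.arange(-8,8.1,1):
            for dz in (-3,0,3):
              for ya in (-6,-3,0,3,6):
                r=Ro.from_euler('z',ya,degrees=True).as_matrix()
                uv=np.array([wproj(c,X) for X in (Op+(M[::4]@r.T+np.array([dx,dy,dz])/1000)@Rp.T)]).astype(np.float32)
                best.append((np.minimum(cv2.remap(d,uv[:,:1],uv[:,1:],cv2.INTER_LINEAR),5).mean(),dx,dy,dz,ya))
    best.sort(); print(nm,[tuple(np.round(b,2).tolist()) for b in best[:4]])
E
```

```text
t 23.53 pos [ 0.4841 -0.2138  0.2026] yaw -1.9 tilt [-0.001 -0.002 -1.   ] F [-2.9  2.5  0.1] open 0.0329 g 30.0 q [-35.9, 25.8, 98.0, -0.2, 56.2, -33.9]
delta [0.0015, 0.0005, -0.0004] [-0.07, 0.11, -15.1]
[ 0.331  0.226 -0.043] [-4.100e-01 -3.718e+01 -1.613e+01 -9.000e-02 -8.000e-01 -1.000e-02]
probe_holder [([0.0104, 0.0158, 0.0347], 0.75)]
gland_nut [([0.0322, -0.0345, 0.0516], 0.79), ([-0.0215, 0.031, 0.0508], 0.47)]
released [(0.69, 3.0, -5.0, 3.0, 3.0), (0.7, 1.0, -5.0, 3.0, 0.0), (0.7, 1.0, -1.0, 3.0, 0.0), (0.73, 3.0, -2.0, 3.0, 3.0)]
now [(0.96, 1.0, -1.0, 3.0, 0.0), (1.01, -2.0, 0.0, -3.0, -3.0), (1.06, -1.0, -1.0, -3.0, 0.0), (1.08, 0.0, -1.0, 0.0, 0.0)]
```

```bash
python3 -c "
from rig import bot
print(bot.hand_in())"
```

```text
the job is handed in; nothing more can be done
None
```

I handed the job in at about 24 s: the holder is clipped and seated on the plating tank's near rim, and the nut was bottomed, backed off about 90° and is still gripped; the verdict was not shown.

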